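# Load the filter cartridge and tension the rim screws

## Task

Lift the white-and-blue filter cartridge out of its grey cradle, stand it upright on the bare worktop and let go, then take it by its other two sides and stand it fully down between the two tall cheeks in the middle of the round fixture, and let go. Then tighten the three hand screws on the fixture's rim clockwise, one after another: red one quarter turn, then yellow two quarter turns, then blue one quarter turn. Leave the tape roll and the drink can where they stand.

Things in the scene. Friction and masses are not known exactly. Their poses are not given: they have to be found in the camera images.
- block_centre (a point): centre (half-way up) of the filter cartridge: a loose upright box 52 mm along its x, 38 mm along its y, 80 mm tall along z, about 0.25 kg, white with blue ends and grey bands. It starts standing in the cradle, its underside 16 mm above the worktop. In the cradle only its two narrow faces (+x and -x, 52 mm apart) can be gripped; in the fixture only its two broad faces (+y and -y, 38 mm apart) can.
- block: the same filter cartridge; origin at the centre of its underside.
- cradle: fixed grey cradle, 70 mm along x, 78 mm along y, origin at the centre of its underside. Floor 16 mm high; two cheeks 52 mm wide and 76 mm tall above that floor stand 4 mm off the cartridge's broad faces (at +y and -y), leaving its narrow faces open. The worktop between cradle and fixture, on the side nearer the robot, is bare for 60 mm around a point 118 mm in +y from the cradle, 0.42 m ahead of the base.
- fixture: fixed round spoke fixture, a grey disc 276 mm across and 12 mm thick, origin at the centre of its underside. The three hand screws stand on it, 112 mm from its centre, 120 degrees apart (60, 180 and -60 degrees from its x axis); which colour is where varies.
- seat (a point): centre of the seat on the fixture's top, 12 mm above the worktop; axes as the fixture's, z up. Two aluminium cheeks 76 mm tall, 38 mm wide along y and 8 mm thick stand at +x and -x with their inner faces 58 mm apart; low lips 8 mm tall at +y and -y are 44 mm apart. The cartridge stands here with its x along the seat's x, either way round, 3 mm clear on every side, its underside on the disc (12 mm above the worktop).
- screw_red (a joint): red hand screw on the fixture's rim. A vertical-axis screw with a straight bar handle 64 mm long, 14 mm thick, 26 mm tall, carried on a round dark collar (40 mm across) with four white ticks a quarter turn apart. Joint value in rad: 0 at the start, growing as the handle turns clockwise seen from above; pi/2 is one quarter turn. It has slight friction (0.1 N m) and stays where it is left; it can turn 4.4 rad in all and its height does not change. It needs one quarter turn.
- handle_red (a point): centre of the red bar handle, on the screw's axis, 67 mm above the worktop (handle from 54 to 80 mm). The point turns with the handle: its x axis runs along the 64 mm bar, towards the end with the white dot; its z points up. The nearest other hand screw is 194 mm away.
- screw_yellow (a joint): yellow hand screw on the fixture's rim. A vertical-axis screw with a straight bar handle 64 mm long, 14 mm thick, 26 mm tall, carried on a round dark collar (40 mm across) with four white ticks a quarter turn apart. Joint value in rad: 0 at the start, growing as the handle turns clockwise seen from above; pi/2 is one quarter turn. It has slight friction (0.1 N m) and stays where it is left; it can turn 4.4 rad in all and its height does not change. It needs two quarter turns.
- handle_yellow (a point): centre of the yellow bar handle, on the screw's axis, 67 mm above the worktop (handle from 54 to 80 mm). The point turns with the handle: its x axis runs along the 64 mm bar, towards the end with the white dot; its z points up. The nearest other hand screw is 194 mm away.
- screw_blue (a joint): blue hand screw on the fixture's rim. A vertical-axis screw with a straight bar handle 64 mm long, 14 mm thick, 26 mm tall, carried on a round dark collar (40 mm across) with four white ticks a quarter turn apart. Joint value in rad: 0 at the start, growing as the handle turns clockwise seen from above; pi/2 is one quarter turn. It has slight friction (0.1 N m) and stays where it is left; it can turn 4.4 rad in all and its height does not change. It needs one quarter turn.
- handle_blue (a point): centre of the blue bar handle, on the screw's axis, 67 mm above the worktop (handle from 54 to 80 mm). The point turns with the handle: its x axis runs along the 64 mm bar, towards the end with the white dot; its z points up. The nearest other hand screw is 194 mm away.
- tape: loose roll of blue masking tape, 92 mm across, 24 mm high, lying flat; origin at the centre of its underside. A bystander.
- can: loose empty dark red drink can, 67 mm across, 116 mm tall, standing; origin at the centre of its underside. A bystander.
There are look-alikes about, which are no part of the job. Leave any green or orange look-alike of the block alone.

How it is judged:
By the outcome, as a careful person would: the job done as asked, in the order asked, and still so for the second after the job is handed in, with the robot touching nothing.
It also fails if it takes over 72 s, if anything falls off the work surface, if the arm or the gripper's body presses on something with over 40 N, if the wrist force passes 120 N, or if a joint passes its speed limit or range.

## Robot

A 6-joint arm with a two-finger parallel gripper is mounted at the origin on a cart in front of the work surface, level with it; the furniture and walls round the work are solid. World frame = base frame: x ahead of the robot, y to its left, z up, the work surface at z = 0. Lengths are in m, angles in degrees, forces in N, time in s.
With the tool pointing down it reaches from about 0.35 to 0.85 m from the base axis. Payload 8.1 kg.
Tool frame: the origin (TCP) lies between the finger pads; the fingertips stand 17 mm ahead of it and the grasp point (between the pads) lies 2 mm behind it (manip.tip_extent is the z of the fingertips in the tool frame, in m); z points along the fingers, y is the line along which they close (so a half turn about z gives the same grasp; the last joint's range is limited). The gripper opens to 93 mm and grips with 3 to 60 N. Pads are 15 mm wide; open, the fingers measure 128 mm over their backs; the gripper's body (75 mm by 188 mm) begins 65 mm behind the grasp point.
Start: joints at [63.232, 7.471, 85.268, -0, 87.261, -4.893], TCP at [0.224, 0.557, 0.236] pointing down, gripper open.
Joint ranges: [-169.43, 169.43], [-51.17, 129.36], [1.28, 143.12], [-76.62, 256.62], [0, 156.53], [-152.29, 152.29]. Speed limits (degrees/s): [136.94, 136.94, 159.86, 180, 180, 180].

## Interface

Orientations are given as [roll, pitch, yaw] about the fixed x, y, z axes, in that order (R = Rz(yaw) Ry(pitch) Rx(roll)).
In Python, from cell import sensors, eyes, manip gives the robot as it stands. The module is installed in compiled form; this text tells all that it offers.
- The arm moves only by the tool step_arm, never from a script. Its argument "targets" is a list of rows, each an object with "offset": the shift along the tool's x, y, z in cm, a list of three; "delta_rot": the turn, a rotation vector about the tool's x, y, z in rad, a list of three. A call has exactly 5 rows; each row is the pose to reach, as a shift and turn from the pose commanded when the call began, along the tool's axes at that moment; what a row does not reach only later rows make up. A row lasts 1/8 s, in which the tool goes at most 62.5 mm and 10.7 degrees, less where a joint would pass 70% of its speed; a pose out of reach is approached as far as the arm can. A call with a gripper value outside its range is refused whole. "fingers" is the finger opening in cm, from 0 to 9.3, set as the call begins (left out, the last holds). The fingers move at their own pace and stop on an object; the grip force is fixed at half the most. Time passes only in rows, so rows that repeat a pose let the fingers close, or fill a call up. It gives the time, the measured TCP pose, the force, the opening and the grip force at its end, in the units of the state.
- sensors.read_state(): the state, without advancing time (a new reading comes with each control period).
- eyes.snapshot(name): name is "scene" or "top"; returns the picture (480x640x3 uint8, red, green, blue); there is no depth.
- eyes.camera_params(name): a dict with "intrinsics" (3x3 intrinsics, pixels), "origin" and "rotation" of the camera in the world. Camera axes: x right, y up, looking along -z (the intrinsics and any distortion apply to the point x, -y, -z); pixel columns grow to the right and rows downward; lengths in m; the calibration is good to about 2 mm. A picture is of the moment at which its call begins. camera_params takes no time and is no camera call.
- manip.sign_off(): hands the job in; it is judged then, once.
The state is a dict: "t": time; "joint_positions": joint angles; "qd": joint speeds; "joint_efforts": joint torques, N m; "eef_pos": TCP position; "tool_rot": TCP orientation; "ft_force": force on the tool from outside, world axes, zero at the start; "torque": the same for the moment, N m; "finger_gap": finger opening in m; "finger_force": force on a finger pad.
Only numpy, scipy, OpenCV 4.12 (cv2) and the standard library are available. Lean on these libraries where they do the work, as an engineer would, in place of code of your own. Each camera call takes 0.05 s, during which the arm holds its last target. There are 200 camera calls.

## Working session

There is one attempt and no reset: what is moved stays moved. The work goes in short steps, Python scripts to look and compute and a tool call to move; the robot and the scene stay as the last step left them, time stands still between calls to the robot, and variables do not carry over. Pictures are saved under pics/ and viewed, at most 10 in all, crops included, and the job is handed in when it is done.

Besides the shell and the picture viewer there is one more tool, called after "Call:" as name(argument=value, ...) on one line, values as JSON. step_arm: Moves the arm, as the interface text tells. Its arguments: {"type":"object","properties":{"targets":{"type":"array"},"fingers":{"type":"number"}},"required":["targets"]}

```bash
mkdir -p pics; python3 - <<'E'
from cell import sensors, eyes, manip
import cv2,numpy as np
for n in("scene","top"):
    im=eyes.snapshot(n); cv2.imwrite(f"pics/{n}0.png",im[:,:,::-1]); p=eyes.camera_params(n); print(n,{k:np.round(v,4).tolist() if not isinstance(v,str) else v for k,v in p.items()})
s=sensors.read_state(); print(s, manip.tip_extent)
E
```

```text
scene {'intrinsics': [[517.0556, 0.0, 326.2267], [0.0, 517.0556, 243.5893], [0.0, 0.0, 1.0]], 'origin': [-0.0102, -0.9568, 0.7966], 'rotation': [55.852, 0.5427, -28.7475]}
top {'intrinsics': [[543.5946, 0.0, 324.346], [0.0, 543.5946, 242.8982], [0.0, 0.0, 1.0]], 'origin': [0.382, -0.0261, 1.379], 'rotation': [6.6652, 1.5194, -91.4225]}
{'t': 0.1, 'joint_positions': array([ 6.32332256e+01,  7.51215052e+00,  8.53236592e+01, -1.25816961e-03,
        8.72627196e+01, -4.89482122e+00]), 'qd': array([-0.04919478, -0.12131344, -0.07243233,  0.01391778, -0.05688918,
       -0.0280197 ]), 'joint_efforts': array([ 1.30759938e-03, -5.61347902e+01, -4.93093228e+01,  7.70503096e-02,
        2.93080334e-02,  1.10718645e-06]), 'eef_pos': array([0.22329758, 0.55636109, 0.23467212]), 'tool_rot': array([-1.79901723e+02, -7.15514500e-03,  1.58128102e+02]), 'ft_force': array([ 0.52232541, -0.70153986, -0.39989392]), 'torque': array([-0.05049868,  0.01347026, -0.02057714]), 'finger_force': 0.0, 'finger_gap': 0.09280521711537743} 0.017
```

View pics/top0.png

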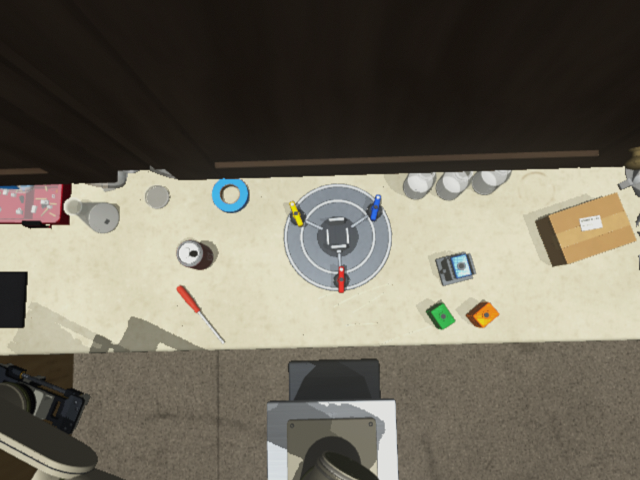

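View pics/scene0.png

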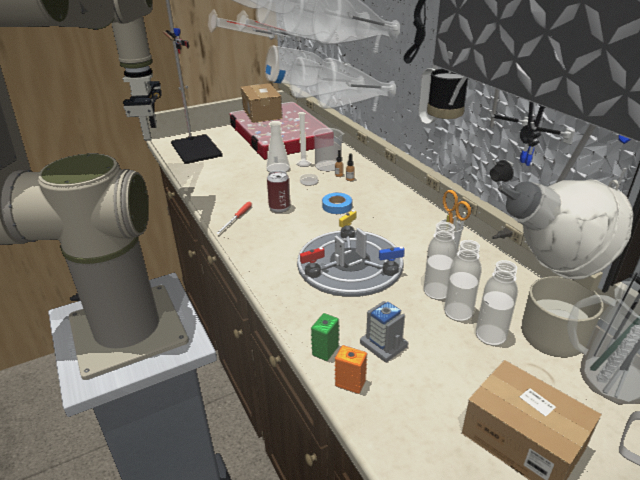

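The top view shows the white and blue cartridge in its grey cradle at about (460,267). The look-alikes are green at (441,316) and orange at (484,314), standing free without a cradle. In the fixture at (338,236), the screws are yellow (297,214), blue (376,208) and red (342,279). The cartridge at (460,267) is the one that fits the description. I'll confirm it in an enlarged crop while measuring.

```bash
cat > h.py <<'E'
import numpy as np,cv2
from scipy.spatial.transform import Rotation as R
from cell import sensors,eyes,manip
def cam(n):
    p=eyes.camera_params(n); return np.array(p["intrinsics"]),np.array(p["origin"]),R.from_euler("xyz",p["rotation"],degrees=True).as_matrix()
def proj(n,P):
    K,o,M=cam(n); c=(np.atleast_2d(P)-o)@M; c=c*[1,-1,-1]; q=c@K.T; return q[:,:2]/q[:,2:]
def unproj(n,uv,z):
    K,o,M=cam(n); uv=np.atleast_2d(uv); d=np.c_[uv,np.ones(len(uv))]@np.linalg.inv(K).T*[1,-1,-1]@M.T
    return o+d*((z-o[2])/d[:,2])[:,None]
def crop(im,x,y,w,h,k):
    c=cv2.resize(im[y:y+h,x:x+w,::-1],None,fx=k,fy=k,interpolation=cv2.INTER_CUBIC)
    for i in range(0,w,10): cv2.putText(c,str(x+i),(i*k,8),0,.3,(0,0,255),1); cv2.line(c,(i*k,10),(i*k,16),(0,0,255),1)
    for i in range(0,h,10): cv2.putText(c,str(y+i),(0,i*k+4),0,.3,(0,0,255),1)
    return c
def rel(p,rpy=None):  # world target -> tool-frame offset cm / rotvec from measured pose
    s=sensors.read_state(); M=R.from_euler("xyz",s["tool_rot"],degrees=True)
    print("off cm",np.round(M.inv().apply(np.array(p)-s["eef_pos"])*100,2), "rot",None if rpy is None else np.round((M.inv()*R.from_euler("xyz",rpy,degrees=True)).as_rotvec(),3))
E
python3 - <<'E'
from h import *
im=eyes.snapshot("top"); sc=eyes.snapshot("scene")
hsv=cv2.cvtColor(im,cv2.COLOR_RGB2HSV)
for n,(u,v),lo,hi in(("red",(342,279),0,8),("yellow",(297,214),22,35),("blue",(376,208),100,130)):
    m=np.zeros((480,640),bool); m[v-18:v+18,u-18:u+18]=1
    m&=(hsv[...,0]>=lo)&(hsv[...,0]<=hi)&(hsv[...,1]>140)&(hsv[...,2]>90)
    ys,xs=np.nonzero(m); P=unproj("top",np.c_[xs,ys],.08)[:,:2]; c=P.mean(0); w,V=np.linalg.eigh(np.cov((P-c).T)); 
    r=cv2.minAreaRect((P*1000).astype(np.float32)); print(n,len(xs),c.round(4),"ang",np.degrees(np.arctan2(V[1,1],V[0,1])).round(1),"rect",np.round(r[0],1),np.round(r[1],1),r[2])
a=crop(im,278,178,120,120,5); cv2.imwrite("pics/fix.png",a)
b=np.zeros((600,800,3),np.uint8); c=crop(im,430,242,50,45,8); b[:360,:400]=c; d=crop(sc,355,295,55,70,7); b[:490,410:795]=d; cv2.imwrite("pics/crad.png",b)
E
```

```text
red 114 [ 0.4433 -0.0328] ang 177.5 rect [446.9 -33. ] [14.3 62. ] 88.41048431396484
yellow 133 [0.6053 0.0709] ang -158.8 rect [608.7  72.3] [62.8 17.3] 25.068382263183594
blue 120 [ 0.6127 -0.1187] ang 165.6 rect [ 613.7 -118.6] [17.7 54.2] 80.91663360595703
```

View pics/fix.png

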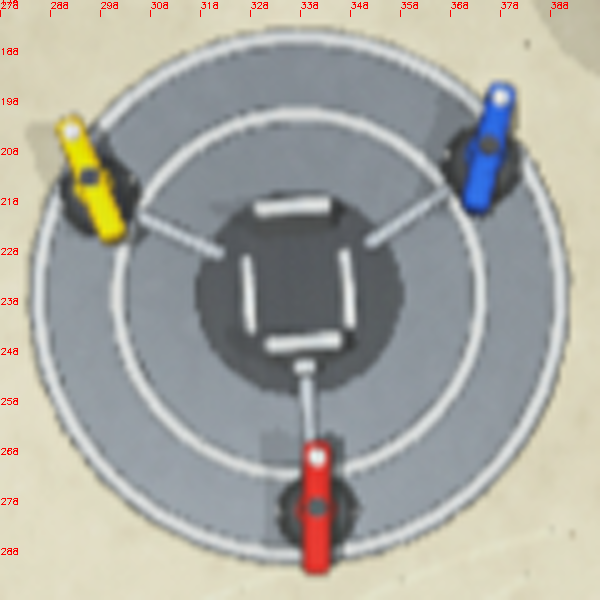

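View pics/crad.png

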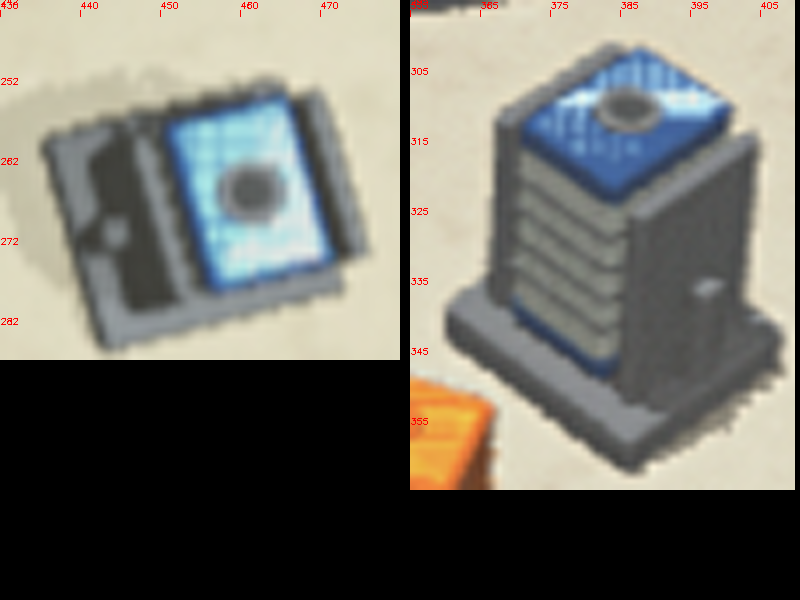

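The crop confirms it: a white and blue-topped box with grey bands standing in the cradle, its cap at (460.9,265.6). Handle pivots are red (340.8,279.2), yellow (295.6,213.0) and blue (375.4,206.8). The white dots are all on the far (+x) ends.

```bash
python3 - <<'E'
from h import *
f=lambda c,x,y,k:(np.atleast_2d(c)+.5)/k-.5+[x,y]
top=lambda uv,z:unproj("top",uv,z)[:,:2]
A=lambda d:np.degrees(np.arctan2(d[1],d[0]))
piv=top(f([[316,508],[90,177],[489,146]],278,178,5),.08); print("piv R,Y,B\n",piv.round(4)*1)
c=piv.mean(0); print("fixture c",c.round(4),"radii",np.linalg.norm(piv-c,axis=1).round(4),"angs",[round(A(p-c)-o,1) for p,o in zip(piv,(180,60,-60))])
e=top(f([[318,443],[317,573],[68,120],[114,240],[502,86],[476,212]],278,178,5),.08)
for i in(0,2,4): print("handle",(e[i]+e[i+1]).round(4)/2,np.linalg.norm(e[i]-e[i+1]).round(3),A(e[i]-e[i+1]).round(1))
# seat cheeks (tops z=.088), outer edges centres ; lips z=.02
q=top(f([[293,207],[304,342]],278,178,5),.088); print("cheeks mid",q.mean(0).round(4),np.linalg.norm(q[0]-q[1]).round(4),A(q[0]-q[1]).round(1))
q=top(f([[250,294],[348,288]],278,178,5),.02); print("lips mid",q.mean(0).round(4),np.linalg.norm(q[0]-q[1]).round(4),A(q[0]-q[1]).round(1)-90)
k=top(f([[165,130],[283,97],[335,262],[214,292]],430,242,8),.096)
print("block c",k.mean(0).round(4),"sides",[np.linalg.norm(k[i]-k[(i+1)%4]).round(4) for i in range(4)],[A(k[0]-k[3]).round(1),A(k[1]-k[2]).round(1),A(k[0]-k[1]).round(1)-90])
print("cap",top(f([[251,192]],430,242,8),.098).round(4))
print("scene cap",unproj("scene",f([[630,109]],355,295,7)-np.array([410/7,0]),.098).round(4))
ks=unproj("scene",f([[523,135],[637,47],[733,110],[617,203]],355,295,7)-np.array([410/7,0]),.096)[:,:2]; print("scene block",ks.mean(0).round(4),[A(ks[1]-ks[0]).round(1),A(ks[2]-ks[3]).round(1)],[np.linalg.norm(ks[i]-ks[(i+1)%4]).round(4) for i in range(4)])
# disc outline
im=eyes.snapshot("top")
rim=top(f([[300,28],[30,295],[569,290],[302,563]],278,178,5),.012); print("disc bbox",rim.round(4).tolist())
E
```

```text
piv R,Y,B
 [[ 0.4464 -0.0325]
 [ 0.6096  0.0725]
 [ 0.6191 -0.1211]]
fixture c [ 0.5584 -0.0271] radii [0.1121 0.112  0.112 ] angs [np.float64(-357.2), np.float64(2.8), np.float64(2.9)]
handle [ 0.44645 -0.03325] 0.062 -2.1
handle [0.6082  0.07205] 0.063 19.6
handle [ 0.61775 -0.1211 ] 0.063 -13.5
cheeks mid [ 0.558  -0.0273] 0.0655 3.0
lips mid [ 0.5588 -0.0274] 0.0495 1.9000000000000057
block c [ 0.4693 -0.3149] sides [np.float64(0.0361), np.float64(0.0505), np.float64(0.0365), np.float64(0.0494)] [np.float64(13.8), np.float64(14.3), np.float64(14.099999999999994)]
cap [[ 0.4701 -0.315 ]]
scene cap [[ 0.4693 -0.3201  0.098 ]]
scene block [ 0.4668 -0.3229] [np.float64(17.6), np.float64(17.4)] [np.float64(0.0528), np.float64(0.0376), np.float64(0.0536), np.float64(0.0375)]
disc bbox [[0.6958, -0.0317], [0.5617, 0.1093], [0.5565, -0.1638], [0.4224, -0.0251]]
```

Call:
step_arm(targets=[{"offset": [-3.9, -3.8, -0.3], "delta_rot": [0, 0, 0.18]}, {"offset": [-7.8, -7.6, -0.6], "delta_rot": [0, 0, 0.36]}, {"offset": [-11.7, -11.4, -0.9], "delta_rot": [0, 0, 0.54]}, {"offset": [-15.6, -15.2, -1.2], "delta_rot": [0, 0, 0.72]}, {"offset": [-19.5, -19.0, -1.5], "delta_rot": [0, 0, 0.9]}], fingers=9.3)

```text
t: 0.88
eef_pos: [0.3341, 0.3063, 0.2507]
tool_rot: [180.0, -0.0, 106.2]
ft_force: [0.9, -0.5, 0.6]
finger_gap: 0.0933
finger_force: 0.0
```

Call:
step_arm(targets=[{"offset": [-6.1, 0.3, 0], "delta_rot": [0, 0, 0.01]}, {"offset": [-12.2, 0.5, 0], "delta_rot": [0, 0, 0.02]}, {"offset": [-18.3, 0.8, 0], "delta_rot": [0, 0, 0.03]}, {"offset": [-24.4, 1.0, 0], "delta_rot": [0, 0, 0.04]}, {"offset": [-30.5, 1.3, 0], "delta_rot": [0, 0, 0.044]}])

```text
t: 1.5
eef_pos: [0.4334, 0.0172, 0.2509]
tool_rot: [179.9, 0.0, 104.0]
ft_force: [1.9, 1.1, -0.1]
finger_gap: 0.0932
finger_force: 0.0
```

```bash
python3 - <<'E'
from h import *
s=sensors.read_state(); print(s["t"],s["eef_pos"].round(4),s["tool_rot"].round(2))
im={n:eyes.snapshot(n) for n in("top","scene")}
def box(c,yaw,lx,ly,z):
    M=R.from_euler("z",yaw,degrees=True).as_matrix()
    return np.array([[x,y,0] for x,y in((lx,ly),(lx,-ly),(-lx,-ly),(-lx,ly))])/2@M.T+[c[0],c[1],z]
b=np.zeros((600,800,3),np.uint8)
for n,(x,y,w,h,k),ox in(("top",(430,240,50,55,8),0),("scene",(355,290,55,75,7),410)):
    c=crop(im[n],x,y,w,h,k)
    for (cc,yaw),col in((((.4695,-.3150),14.1),(0,255,0)),(((.4668,-.3229),17.5),(0,0,255))):
        for lx,ly,z in((.052,.038,.096),(.07,.078,.016)):
            p=(proj(n,box(cc,yaw,lx,ly,z))-[x,y]+.5)*k-.5
            cv2.polylines(c,[p.round().astype(int)],True,col,1)
    b[:h*k,ox:ox+w*k]=c[:600,:390] if 0 else c
cv2.imwrite("pics/ov.png",b)
E
```

```text
1.5 [0.4334 0.0172 0.2509] [1.7994e+02 1.0000e-02 1.0402e+02]
```

View pics/ov.png

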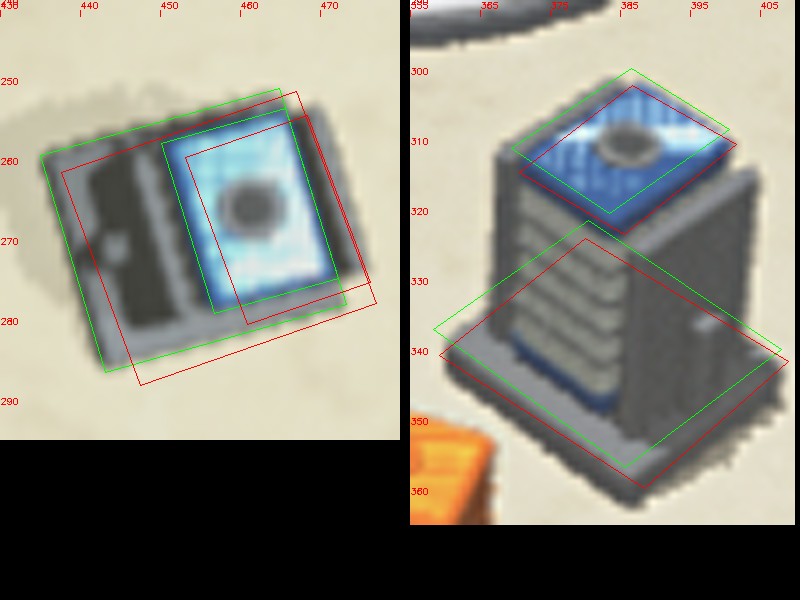

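The top camera fits the cradle and block at (0.469,-0.316) and 14° yaw. The scene camera disagrees by about 4 mm, which is two calibration errors adding up. I'll take a weighted value, since the grasp tolerates it.

Call:
step_arm(targets=[{"offset": [-6.1, -0.9, 0], "delta_rot": [0, 0, 0]}, {"offset": [-12.2, -1.8, 0], "delta_rot": [0, 0, 0]}, {"offset": [-18.3, -2.7, 0], "delta_rot": [0, 0, 0]}, {"offset": [-24.4, -3.6, 0], "delta_rot": [0, 0, 0]}, {"offset": [-30.4, -4.3, 0], "delta_rot": [0, 0, 0]}])

```text
t: 2.22
eef_pos: [0.4654, -0.2873, 0.2507]
tool_rot: [180.0, -0.0, 104.1]
ft_force: [0.4, -0.2, 0.4]
finger_gap: 0.0931
finger_force: 0.0
```

Call:
step_arm(targets=[{"offset": [-1.5, -0.2, 0], "delta_rot": [0, 0, 0]}, {"offset": [-2.9, -0.3, 1], "delta_rot": [0, 0, 0]}, {"offset": [-2.9, -0.3, 4], "delta_rot": [0, 0, 0]}, {"offset": [-2.9, -0.3, 7], "delta_rot": [0, 0, 0]}, {"offset": [-2.9, -0.3, 9], "delta_rot": [0, 0, 0]}])

```text
t: 2.85
eef_pos: [0.469, -0.3131, 0.1585]
tool_rot: [-179.9, -0.1, 104.1]
ft_force: [0.0, -0.3, 0.1]
finger_gap: 0.0926
finger_force: 0.0
```

```bash
python3 - <<'E'
from h import *
rel([.469,-.317,.060],[180,0,104])
E
```

```text
off cm [-0.4  -0.08  9.85] rot [-0.001 -0.002  0.002]
```

Call:
step_arm(targets=[{"offset": [-0.3, -0.1, 2], "delta_rot": [0, 0, 0]}, {"offset": [-0.4, -0.1, 4.5], "delta_rot": [0, 0, 0]}, {"offset": [-0.4, -0.1, 7], "delta_rot": [0, 0, 0]}, {"offset": [-0.4, -0.1, 9], "delta_rot": [0, 0, 0]}, {"offset": [-0.4, -0.1, 9.8], "delta_rot": [0, 0, 0]}])

```text
t: 3.48
eef_pos: [0.4687, -0.3186, 0.0612]
tool_rot: [-179.9, -0.1, 104.1]
ft_force: [-0.5, -0.1, 0.3]
finger_gap: 0.0931
finger_force: 0.0
```

Call:
step_arm(targets=[{"offset": [0, 0, 0], "delta_rot": [0, 0, 0]}, {"offset": [0, 0, 0], "delta_rot": [0, 0, 0]}, {"offset": [0, 0, 0], "delta_rot": [0, 0, 0]}, {"offset": [0, 0, 0], "delta_rot": [0, 0, 0]}, {"offset": [0, 0, 0], "delta_rot": [0, 0, 0]}], fingers=4.5)

```text
t: 4.1
eef_pos: [0.4694, -0.3193, 0.0631]
tool_rot: [180.0, 0.0, 104.0]
ft_force: [-0.4, -0.2, 2.1]
finger_gap: 0.0516
finger_force: 29.9
```

Call:
step_arm(targets=[{"offset": [0, 0, -1], "delta_rot": [0, 0, 0]}, {"offset": [0, 0, -3.5], "delta_rot": [0, 0, 0]}, {"offset": [0, 0, -6], "delta_rot": [0, 0, 0]}, {"offset": [0, 0, -8.5], "delta_rot": [0, 0, 0]}, {"offset": [0, 0, -11], "delta_rot": [0, 0, 0]}])

```text
t: 4.72
eef_pos: [0.469, -0.319, 0.1737]
tool_rot: [-180.0, -0.0, 104.0]
ft_force: [0.7, 0.8, -2.0]
finger_gap: 0.0517
finger_force: 29.9
```

```bash
python3 - <<'E'
from h import *
rel([.42,-.197,.174],[180,0,92.8])
E
```

```text
off cm [13.02 -1.8  -0.02] rot [-0.    -0.     0.196]
```

Call:
step_arm(targets=[{"offset": [3, -0.4, 0], "delta_rot": [0, 0, 0.05]}, {"offset": [6.5, -0.9, 0], "delta_rot": [0, 0, 0.1]}, {"offset": [10, -1.4, 0], "delta_rot": [0, 0, 0.15]}, {"offset": [13, -1.8, 0], "delta_rot": [0, 0, 0.196]}, {"offset": [13, -1.8, 1], "delta_rot": [0, 0, 0.196]}])

```text
t: 5.35
eef_pos: [0.4203, -0.1963, 0.1635]
tool_rot: [179.9, 0.0, 92.9]
ft_force: [-0.4, 0.1, -2.1]
finger_gap: 0.0517
finger_force: 29.9
```

Call:
step_arm(targets=[{"offset": [0, 0, 3], "delta_rot": [0, 0, 0]}, {"offset": [0, 0, 6], "delta_rot": [0, 0, 0]}, {"offset": [0, 0, 9], "delta_rot": [0, 0, 0]}, {"offset": [0, 0, 10.8], "delta_rot": [0, 0, 0]}, {"offset": [0, 0, 11.2], "delta_rot": [0, 0, 0]}])

```text
t: 5.98
eef_pos: [0.4191, -0.1973, 0.049]
tool_rot: [-179.8, -0.1, 92.8]
ft_force: [0.4, 0.4, -3.0]
finger_gap: 0.052
finger_force: 29.9
```

Call:
step_arm(targets=[{"offset": [0, 0, 0.05], "delta_rot": [0, 0, 0]}, {"offset": [0, 0, 0.1], "delta_rot": [0, 0, 0]}, {"offset": [0, 0, 0.15], "delta_rot": [0, 0, 0]}, {"offset": [0, 0, 0.2], "delta_rot": [0, 0, 0]}, {"offset": [0, 0, 0.25], "delta_rot": [0, 0, 0]}])

```text
t: 6.6
eef_pos: [0.4203, -0.1974, 0.0483]
tool_rot: [180.0, 0.0, 92.8]
ft_force: [0.1, 0.3, -2.2]
finger_gap: 0.0518
finger_force: 29.9
```

Call:
step_arm(targets=[{"offset": [0, 0, 0.05], "delta_rot": [0, 0, 0]}, {"offset": [0, 0, 0.1], "delta_rot": [0, 0, 0]}, {"offset": [0, 0, 0.15], "delta_rot": [0, 0, 0]}, {"offset": [0, 0, 0.15], "delta_rot": [0, 0, 0]}, {"offset": [0, 0, 0.15], "delta_rot": [0, 0, 0]}])

```text
t: 7.22
eef_pos: [0.4202, -0.1974, 0.0471]
tool_rot: [-180.0, 0.0, 92.8]
ft_force: [-3.5, 2.8, 5.4]
finger_gap: 0.0517
finger_force: 29.9
```

Call:
step_arm(targets=[{"offset": [0, 0, 0], "delta_rot": [0, 0, 0]}, {"offset": [0, 0, 0], "delta_rot": [0, 0, 0]}, {"offset": [0, 0, 0], "delta_rot": [0, 0, 0]}, {"offset": [0, 0, 0], "delta_rot": [0, 0, 0]}, {"offset": [0, 0, -1], "delta_rot": [0, 0, 0]}], fingers=9.3)

```text
t: 7.85
eef_pos: [0.4195, -0.197, 0.0562]
tool_rot: [-179.9, -0.1, 92.8]
ft_force: [0.1, 0.2, 0.3]
finger_gap: 0.0919
finger_force: 0.0
```

Call:
step_arm(targets=[{"offset": [0, 0, -3], "delta_rot": [0, 0, 0]}, {"offset": [0, 0, -6], "delta_rot": [0, 0, 0]}, {"offset": [0, 0, -8], "delta_rot": [0, 0, 0.1]}, {"offset": [0, 0, -8], "delta_rot": [0, 0, 0.28]}, {"offset": [0, 0, -8], "delta_rot": [0, 0, 0.46]}])

```text
t: 8.48
eef_pos: [0.4207, -0.1976, 0.138]
tool_rot: [179.9, 0.0, 66.1]
ft_force: [-0.2, 0.4, -1.0]
finger_gap: 0.0927
finger_force: 0.0
```

Call:
step_arm(targets=[{"offset": [0, 0, 0], "delta_rot": [0, 0, 0.18]}, {"offset": [0, 0, 0], "delta_rot": [0, 0, 0.36]}, {"offset": [0, 0, 0], "delta_rot": [0, 0, 0.54]}, {"offset": [0, 0, 0], "delta_rot": [0, 0, 0.72]}, {"offset": [0, 0, 0], "delta_rot": [0, 0, 0.9]}])

```text
t: 9.1
eef_pos: [0.4204, -0.1975, 0.1374]
tool_rot: [180.0, -0.0, 14.5]
ft_force: [0.1, 0.6, -0.2]
finger_gap: 0.0928
finger_force: 0.0
```

Call:
step_arm(targets=[{"offset": [0, 0, 0], "delta_rot": [0, 0, 0.18]}, {"offset": [0, 0, 0], "delta_rot": [0, 0, 0.211]}, {"offset": [0, 0, 0], "delta_rot": [0, 0, 0.211]}, {"offset": [0, 0, 0], "delta_rot": [0, 0, 0.211]}, {"offset": [0, 0, 0], "delta_rot": [0, 0, 0.211]}])

```text
t: 9.72
eef_pos: [0.4202, -0.1974, 0.1367]
tool_rot: [180.0, -0.0, 2.9]
ft_force: [0.3, 0.3, 0.8]
finger_gap: 0.0929
finger_force: 0.0
```

Call:
step_arm(targets=[{"offset": [0, 0, 2], "delta_rot": [0, 0, 0]}, {"offset": [0, 0, 4], "delta_rot": [0, 0, 0]}, {"offset": [0, 0, 6], "delta_rot": [0, 0, 0]}, {"offset": [0, 0, 8], "delta_rot": [0, 0, 0]}, {"offset": [0, 0, 8.2], "delta_rot": [0, 0, 0]}])

```text
t: 10.35
eef_pos: [0.419, -0.1966, 0.0531]
tool_rot: [-179.9, 0.2, 2.8]
ft_force: [-0.7, -0.2, -0.5]
finger_gap: 0.093
finger_force: 0.0
```

Call:
step_arm(targets=[{"offset": [0, 0, 0], "delta_rot": [0, 0, 0]}, {"offset": [0, 0, 0], "delta_rot": [0, 0, 0]}, {"offset": [0, 0, 0], "delta_rot": [0, 0, 0]}, {"offset": [0, 0, 0], "delta_rot": [0, 0, 0]}, {"offset": [0, 0, 0], "delta_rot": [0, 0, 0]}], fingers=3.2)

```text
t: 10.98
eef_pos: [0.4203, -0.1974, 0.0548]
tool_rot: [180.0, -0.0, 2.8]
ft_force: [-0.6, -0.7, -0.8]
finger_gap: 0.0476
finger_force: 0.0
```

```bash
python3 - <<'E'
from h import *
for i in range(3):
    s=sensors.read_state(); print(s["eef_pos"].round(4),s["tool_rot"].round(2),s["joint_positions"].round(2))
    eyes.snapshot("top")
E
```

```text
[ 0.4203 -0.1974  0.0548] [ 1.7999e+02 -1.0000e-02  2.8000e+00] [-31.49  -3.87 116.65  -0.    67.2   55.71]
[ 0.4203 -0.1974  0.0547] [ 1.8e+02 -1.0e-02  2.8e+00] [-31.49  -3.86 116.66   0.    67.2   55.71]
[ 0.4202 -0.1972  0.0546] [-1.7998e+02  1.0000e-02  2.8000e+00] [-3.1490e+01 -3.8600e+00  1.1666e+02  2.0000e-02  6.7220e+01  5.5710e+01]
```

Call:
step_arm(targets=[{"offset": [0, 0, 0], "delta_rot": [0, 0, 0]}, {"offset": [0, 0, 0], "delta_rot": [0, 0, 0]}, {"offset": [0, 0, 0], "delta_rot": [0, 0, 0]}, {"offset": [0, 0, 0], "delta_rot": [0, 0, 0]}, {"offset": [0, 0, -1], "delta_rot": [0, 0, 0]}], fingers=9.3)

```text
t: 11.75
eef_pos: [0.4195, -0.197, 0.0642]
tool_rot: [-179.9, 0.1, 2.8]
ft_force: [0.2, -0.3, 0.6]
finger_gap: 0.0832
finger_force: 0.0
```

Call:
step_arm(targets=[{"offset": [0, 0, -3], "delta_rot": [0, 0, 0]}, {"offset": [0, 0, -7], "delta_rot": [0, 0, 0]}, {"offset": [0, 5, -9], "delta_rot": [0, 0, 0]}, {"offset": [0, 11, -10], "delta_rot": [0, 0, 0]}, {"offset": [0, 17, -10], "delta_rot": [0, 0, 0]}])

```text
t: 12.38
eef_pos: [0.4294, -0.3697, 0.1673]
tool_rot: [179.8, -0.2, 2.8]
ft_force: [1.3, -0.6, 0.7]
finger_gap: 0.0931
finger_force: 0.0
```

```bash
python3 - <<'E'
from h import *
t=eyes.snapshot("top"); s=eyes.snapshot("scene")
def box(c,yaw,lx,ly,z):
    M=R.from_euler("z",yaw,degrees=True).as_matrix()
    return np.array([[x,y,0] for x,y in((lx,ly),(lx,-ly),(-lx,-ly),(-lx,ly))])/2@M.T+[c[0],c[1],z]
c=(.4202,-.1974); print(proj("top",[*c,.04]),proj("scene",[*c,.04]))
b=np.zeros((600,800,3),np.uint8)
for im,n,w,h,k,ox in((t,"top",50,50,8,0),(s,"scene",50,60,8,400)):
    x,y=(proj(n,[*c,.06])[0]-[w/2,h/2]).astype(int); a=crop(im,x,y,w,h,k)
    p=(proj(n,box(c,2.8,.052,.038,.08))-[x,y]+.5)*k-.5; cv2.polylines(a,[p.round().astype(int)],True,(0,255,0),1)
    b[:h*k,ox:ox+w*k]=a
cv2.imwrite("pics/cal.png",b)
E
```

```text
[[408.43402708 288.96617592]] [[334.89864515 304.93815785]]
```

View pics/cal.png

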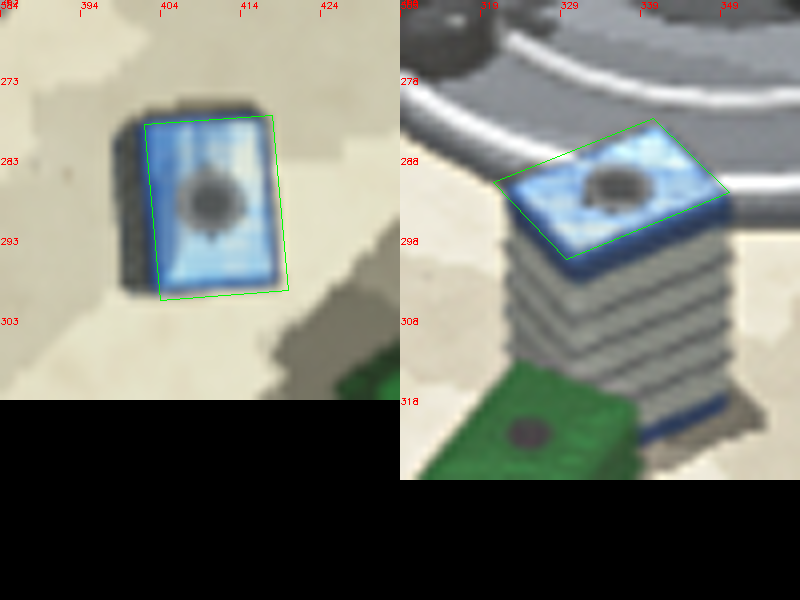

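The cartridge stands upright. Held against the robot's own centring at (0.420,-0.197), the top camera reads about (+1.3,+2) mm off and the scene camera about 2 mm off the other way. I'll check the corrected fixture pose in the scene view.

```bash
python3 - <<'E'
from h import *
s=eyes.snapshot("scene")
def box(c,yaw,lx,ly,z):
    M=R.from_euler("z",yaw,degrees=True).as_matrix()
    return np.array([[x,y,0] for x,y in((lx,ly),(lx,-ly),(-lx,-ly),(-lx,ly))])/2@M.T+[c[0],c[1],z]
k=7; x,y,w,h=295,205,112,85; a=crop(s,x,y,w,h,k)
D=lambda P,col:cv2.polylines(a,[((proj("scene",P)-[x,y]+.5)*k-.5).round().astype(int)],True,col,1)
c=np.array([.557,-.029]); th=np.radians(np.arange(0,360,3))
D(np.c_[c[0]+.138*np.cos(th),c[1]+.138*np.sin(th),0*th+.012],(0,255,0))
e=np.array([np.cos(np.radians(2.8)),np.sin(np.radians(2.8))])
for sg in(1,-1): D(box(c+sg*.033*e,2.8,.008,.038,.088),(0,255,0))
for ang,b in((182.8,-2.1),(62.8,19.6),(-57.2,-13.5)):
    D(box(c+.112*np.array([np.cos(np.radians(ang)),np.sin(np.radians(ang))]),b,.064,.014,.08),(0,0,0))
cv2.imwrite("pics/fs.png",a)
E
```

```text
(no output)
```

View pics/fs.png

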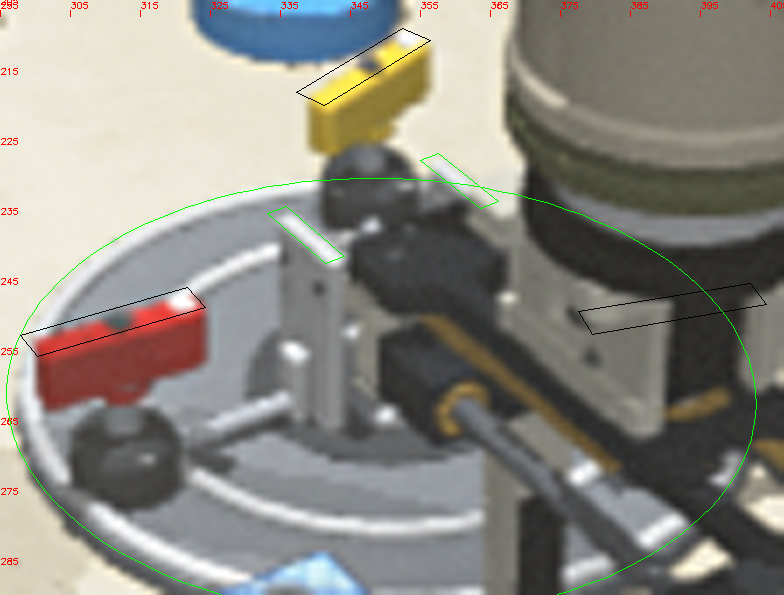

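The overlay is offset from the image by about (+1,+0.8) px. That is the same scene bias seen at the block, so the fixture centre (0.557,-0.029) holds. Now to regrip.

```bash
python3 - <<'E'
from h import *
rel([.4203,-.1973,.167],[180,0,2.8])
E
```

```text
off cm [  0.02 -17.25  -0.23] rot [-0.     0.    -0.003]
```

Call:
step_arm(targets=[{"offset": [0, -5, 0], "delta_rot": [0, 0, 0]}, {"offset": [0, -10, 0], "delta_rot": [0, 0, 0]}, {"offset": [0, -15, 0], "delta_rot": [0, 0, 0]}, {"offset": [0, -17.2, 0], "delta_rot": [0, 0, 0]}, {"offset": [0, -17.2, 0], "delta_rot": [0, 0, 0]}])

```text
t: 13.15
eef_pos: [0.4201, -0.1932, 0.1651]
tool_rot: [180.0, -0.0, 3.0]
ft_force: [0.7, -1.1, 1.0]
finger_gap: 0.0929
finger_force: 0.0
```

```bash
python3 - <<'E'
from h import *
rel([.4203,-.1973,.055],[180,0,2.8])
E
```

```text
off cm [-1.000e-02  4.100e-01  1.101e+01] rot [ 0.    -0.001  0.003]
```

Call:
step_arm(targets=[{"offset": [0, 0.2, 0], "delta_rot": [0, 0, 0]}, {"offset": [0, 0.2, 3.5], "delta_rot": [0, 0, 0]}, {"offset": [0, 0.2, 7], "delta_rot": [0, 0, 0]}, {"offset": [0, 0.2, 10.5], "delta_rot": [0, 0, 0]}, {"offset": [0, 0.2, 11], "delta_rot": [0, 0, 0]}])

```text
t: 13.78
eef_pos: [0.4181, -0.1971, 0.0521]
tool_rot: [-179.8, 0.3, 2.7]
ft_force: [1.0, 0.0, 0.2]
finger_gap: 0.0931
finger_force: 0.0
```

Call:
step_arm(targets=[{"offset": [0, 0, 0], "delta_rot": [0, 0, 0]}, {"offset": [0, 0, 0], "delta_rot": [0, 0, 0]}, {"offset": [0, 0, 0], "delta_rot": [0, 0, 0]}, {"offset": [0, 0, 0], "delta_rot": [0, 0, 0]}, {"offset": [0, 0, 0], "delta_rot": [0, 0, 0]}], fingers=3.2)

```text
t: 14.4
eef_pos: [0.4204, -0.1974, 0.055]
tool_rot: [180.0, -0.0, 2.8]
ft_force: [-1.0, -0.4, 0.7]
finger_gap: 0.0475
finger_force: 0.0
```

Call:
step_arm(targets=[{"offset": [0, 0, 0], "delta_rot": [0, 0, 0]}, {"offset": [0, 0, 0], "delta_rot": [0, 0, 0]}, {"offset": [0, 0, 0], "delta_rot": [0, 0, 0]}, {"offset": [0, 0, 0], "delta_rot": [0, 0, 0]}, {"offset": [0, 0, 0], "delta_rot": [0, 0, 0]}])

```text
t: 15.02
eef_pos: [0.4203, -0.1973, 0.0547]
tool_rot: [-180.0, -0.0, 2.8]
ft_force: [-0.4, 1.0, 2.4]
finger_gap: 0.0377
finger_force: 30.0
```

Call:
step_arm(targets=[{"offset": [0, 0, -2], "delta_rot": [0, 0, 0]}, {"offset": [0, 0, -5], "delta_rot": [0, 0, 0]}, {"offset": [0, 0, -8], "delta_rot": [0, 0, 0]}, {"offset": [0, 0, -11], "delta_rot": [0, 0, 0]}, {"offset": [0, 0, -12], "delta_rot": [0, 0, 0]}])

```text
t: 15.65
eef_pos: [0.4209, -0.1979, 0.1761]
tool_rot: [179.9, -0.1, 2.8]
ft_force: [0.4, 0.3, -1.8]
finger_gap: 0.0378
finger_force: 30.0
```

Call:
step_arm(targets=[{"offset": [3, -3.4, 0], "delta_rot": [0, 0, 0]}, {"offset": [6.5, -7.2, 0], "delta_rot": [0, 0, 0]}, {"offset": [10, -11.2, 0], "delta_rot": [0, 0, 0]}, {"offset": [13, -14.5, 0], "delta_rot": [0, 0, 0]}, {"offset": [14.5, -16.1, 0], "delta_rot": [0, 0, 0]}])

```text
t: 16.27
eef_pos: [0.5574, -0.0276, 0.1729]
tool_rot: [-180.0, 0.1, 2.9]
ft_force: [0.5, -0.5, -2.8]
finger_gap: 0.0377
finger_force: 30.0
```

Call:
step_arm(targets=[{"offset": [0, 0, 0], "delta_rot": [0, 0, 0]}, {"offset": [0, 0, 0], "delta_rot": [0, 0, 0]}, {"offset": [0, 0, 2], "delta_rot": [0, 0, 0]}, {"offset": [0, 0, 2], "delta_rot": [0, 0, 0]}, {"offset": [0, 0, 2], "delta_rot": [0, 0, 0]}])

```text
t: 16.9
eef_pos: [0.5567, -0.0299, 0.1541]
tool_rot: [-180.0, 0.1, 2.8]
ft_force: [0.2, 0.2, -1.9]
finger_gap: 0.0377
finger_force: 30.0
```

```bash
python3 - <<'E'
from h import *
s=eyes.snapshot("scene"); t=eyes.snapshot("top")
st=sensors.read_state(); print(st["eef_pos"].round(4),st["tool_rot"].round(2)); rel([.557,-.029,.155],[180,0,2.8])
a=crop(s,320,190,65,80,7); 
b=np.zeros((600,800,3),np.uint8); b[:560,:455]=a
c=crop(t,310,205,57,65,6); b[:390,456:456+342]=c
cv2.imwrite("pics/ins.png",b)
E
```

```text
[ 0.5573 -0.0298  0.155 ] [ 1.7999e+02 -3.0000e-02  2.7700e+00]
off cm [-0.03 -0.08 -0.  ] rot [ 0.    -0.001 -0.   ]
```

View pics/ins.png

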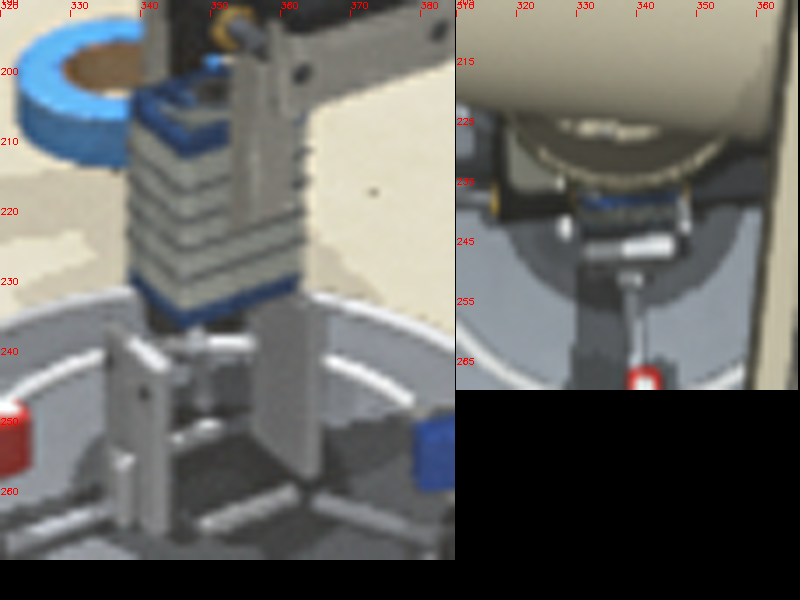

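The block hangs over the seat, lined up between the cheeks (near cheek top at about (340,240), far cheek at about (357,235)). I'll lower it with a force check.

Call:
step_arm(targets=[{"offset": [0, -0.08, 0.3], "delta_rot": [0, 0, 0]}, {"offset": [0, -0.08, 0.8], "delta_rot": [0, 0, 0]}, {"offset": [0, -0.08, 1.3], "delta_rot": [0, 0, 0]}, {"offset": [0, -0.08, 1.8], "delta_rot": [0, 0, 0]}, {"offset": [0, -0.08, 2.3], "delta_rot": [0, 0, 0]}])

```text
t: 17.62
eef_pos: [0.5571, -0.0287, 0.1312]
tool_rot: [-180.0, 0.0, 2.8]
ft_force: [0.2, -1.5, -1.8]
finger_gap: 0.0376
finger_force: 30.0
```

Call:
step_arm(targets=[{"offset": [0, 0, 1], "delta_rot": [0, 0, 0]}, {"offset": [0, 0, 2], "delta_rot": [0, 0, 0]}, {"offset": [0, 0, 3], "delta_rot": [0, 0, 0]}, {"offset": [0, 0, 4], "delta_rot": [0, 0, 0]}, {"offset": [0, 0, 4.8], "delta_rot": [0, 0, 0]}])

```text
t: 18.25
eef_pos: [0.557, -0.0287, 0.0828]
tool_rot: [-180.0, 0.0, 2.8]
ft_force: [0.4, 0.4, -2.1]
finger_gap: 0.0376
finger_force: 30.0
```

Call:
step_arm(targets=[{"offset": [0, 0, 0.2], "delta_rot": [0, 0, 0]}, {"offset": [0, 0, 0.4], "delta_rot": [0, 0, 0]}, {"offset": [0, 0, 0.6], "delta_rot": [0, 0, 0]}, {"offset": [0, 0, 0.8], "delta_rot": [0, 0, 0]}, {"offset": [0, 0, 0.9], "delta_rot": [0, 0, 0]}])

```text
t: 18.88
eef_pos: [0.5572, -0.0287, 0.0746]
tool_rot: [-180.0, -0.0, 2.8]
ft_force: [-0.1, -0.2, -2.6]
finger_gap: 0.0379
finger_force: 30.0
```

Call:
step_arm(targets=[{"offset": [0, 0, 0.2], "delta_rot": [0, 0, 0]}, {"offset": [0, 0, 0.4], "delta_rot": [0, 0, 0]}, {"offset": [0, 0, 0.6], "delta_rot": [0, 0, 0]}, {"offset": [0, 0, 0.7], "delta_rot": [0, 0, 0]}, {"offset": [0, 0, 0.75], "delta_rot": [0, 0, 0]}])

```text
t: 19.5
eef_pos: [0.5571, -0.0287, 0.067]
tool_rot: [-180.0, 0.0, 2.8]
ft_force: [1.0, -0.4, -2.0]
finger_gap: 0.0378
finger_force: 30.0
```

Call:
step_arm(targets=[{"offset": [0, 0, 0.05], "delta_rot": [0, 0, 0]}, {"offset": [0, 0, 0.1], "delta_rot": [0, 0, 0]}, {"offset": [0, 0, 0.15], "delta_rot": [0, 0, 0]}, {"offset": [0, 0, 0.15], "delta_rot": [0, 0, 0]}, {"offset": [0, 0, 0.15], "delta_rot": [0, 0, 0]}])

```text
t: 20.12
eef_pos: [0.5573, -0.0287, 0.0667]
tool_rot: [180.0, -0.0, 2.8]
ft_force: [-4.8, 1.2, 7.9]
finger_gap: 0.0378
finger_force: 30.0
```

Call:
step_arm(targets=[{"offset": [0, 0, 0], "delta_rot": [0, 0, 0]}, {"offset": [0, 0, 0], "delta_rot": [0, 0, 0]}, {"offset": [0, 0, 0], "delta_rot": [0, 0, 0]}, {"offset": [0, 0, 0], "delta_rot": [0, 0, 0]}, {"offset": [0, 0, -1], "delta_rot": [0, 0, 0]}], fingers=7)

```text
t: 20.75
eef_pos: [0.5563, -0.0286, 0.075]
tool_rot: [-180.0, 0.1, 2.8]
ft_force: [-0.7, 1.0, 0.5]
finger_gap: 0.0695
finger_force: 0.0
```

Call:
step_arm(targets=[{"offset": [0, 0, -2.5], "delta_rot": [0, 0, 0]}, {"offset": [0, 0, -5.5], "delta_rot": [0, 0, 0]}, {"offset": [0, 0, -8.5], "delta_rot": [0, 0, -0.1]}, {"offset": [0, 0, -9], "delta_rot": [0, 0, -0.28]}, {"offset": [0, 0, -9], "delta_rot": [0, 0, -0.46]}])

```text
t: 21.38
eef_pos: [0.5581, -0.0288, 0.1678]
tool_rot: [179.9, -0.1, 29.5]
ft_force: [-0.4, 0.1, -0.5]
finger_gap: 0.07
finger_force: 0.0
```

Call:
step_arm(targets=[{"offset": [0, 0, 0], "delta_rot": [0, 0, -0.18]}, {"offset": [0, 0, 0], "delta_rot": [0, 0, -0.36]}, {"offset": [0, 0, 0], "delta_rot": [0, 0, -0.54]}, {"offset": [0, 0, 0], "delta_rot": [0, 0, -0.72]}, {"offset": [0, 0, 0], "delta_rot": [0, 0, -0.9]}])

```text
t: 22.0
eef_pos: [0.5574, -0.0288, 0.1665]
tool_rot: [180.0, 0.0, 81.1]
ft_force: [0.0, 0.2, 0.0]
finger_gap: 0.0698
finger_force: 0.0
```

Call:
step_arm(targets=[{"offset": [0, 0, 0], "delta_rot": [0, 0, -0.18]}, {"offset": [0, 0, 0], "delta_rot": [0, 0, -0.36]}, {"offset": [0, 0, 0], "delta_rot": [0, 0, -0.54]}, {"offset": [0, 0, 0], "delta_rot": [0, 0, -0.72]}, {"offset": [0, 0, 0], "delta_rot": [0, 0, -0.9]}])

```text
t: 22.62
eef_pos: [0.5574, -0.0287, 0.1665]
tool_rot: [180.0, 0.0, 132.6]
ft_force: [-0.7, 0.2, -0.5]
finger_gap: 0.07
finger_force: 0.0
```

```bash
python3 - <<'E'
from h import *
rel([.4451,-.0345,.156],[180,0,177.9])
E
```

```text
off cm [ 7.18 -8.65  1.04] rot [ 0.     0.001 -0.79 ]
```

Call:
step_arm(targets=[{"offset": [1.8, -2.2, 0], "delta_rot": [0, 0, -0.16]}, {"offset": [3.6, -4.4, 0], "delta_rot": [0, 0, -0.32]}, {"offset": [5.4, -6.5, 0], "delta_rot": [0, 0, -0.48]}, {"offset": [7.2, -8.65, 0], "delta_rot": [0, 0, -0.64]}, {"offset": [7.2, -8.65, 0], "delta_rot": [0, 0, -0.79]}], fingers=5)

```text
t: 23.25
eef_pos: [0.4436, -0.0337, 0.1663]
tool_rot: [-180.0, 0.0, 177.8]
ft_force: [0.3, -0.7, 0.0]
finger_gap: 0.0501
finger_force: 0.0
```

Call:
step_arm(targets=[{"offset": [0, 0, 2], "delta_rot": [0, 0, 0]}, {"offset": [0, 0, 4], "delta_rot": [0, 0, 0]}, {"offset": [0, 0, 5], "delta_rot": [0, 0, 0]}, {"offset": [0, 0, 5], "delta_rot": [0, 0, 0]}, {"offset": [0, 0, 5], "delta_rot": [0, 0, 0]}])

```text
t: 23.88
eef_pos: [0.4453, -0.0337, 0.1166]
tool_rot: [-180.0, 0.1, 177.5]
ft_force: [0.5, 0.7, 1.2]
finger_gap: 0.0499
finger_force: 0.0
```

```bash
python3 - <<'E'
from h import *
rel([.4451,-.0345,.074],[180,0,177.9])
s=eyes.snapshot("scene"); t=eyes.snapshot("top")
b=np.zeros((600,800,3),np.uint8); b[:560,:490]=crop(s,285,205,70,80,7); b[:432,491:797]=crop(t,315,220,51,72,6); cv2.imwrite("pics/red.png",b)
E
```

```text
off cm [ 0.02 -0.08  4.26] rot [-0.     0.001 -0.006]
```

View pics/red.png

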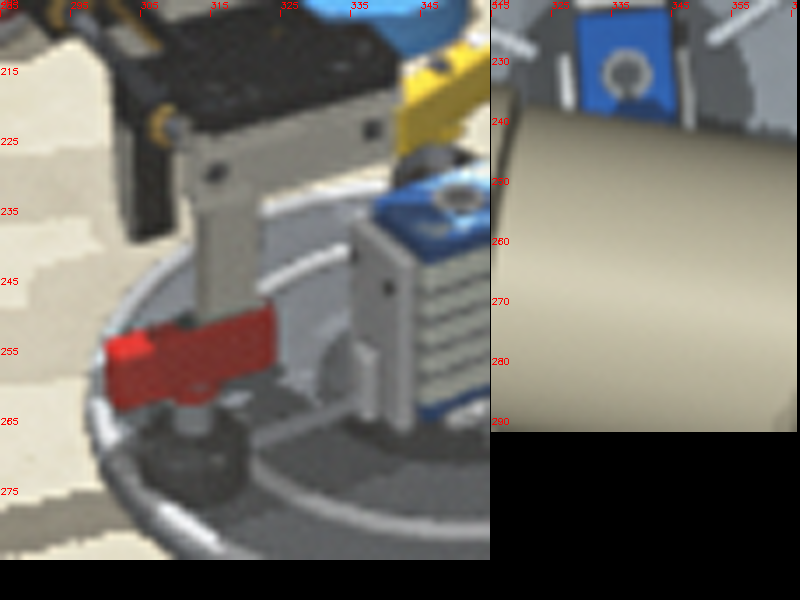

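The cartridge stands fully down in the seat, with its top at cheek height. The near finger hangs over the red handle at about (318,248). Down and grip.

Call:
step_arm(targets=[{"offset": [0, -0.05, 1.5], "delta_rot": [0, 0, 0]}, {"offset": [0, -0.08, 3], "delta_rot": [0, 0, 0]}, {"offset": [0, -0.08, 4], "delta_rot": [0, 0, 0]}, {"offset": [0, -0.08, 4.2], "delta_rot": [0, 0, 0]}, {"offset": [0, -0.08, 4.25], "delta_rot": [0, 0, 0]}])

```text
t: 24.6
eef_pos: [0.4447, -0.0344, 0.073]
tool_rot: [180.0, -0.0, 177.5]
ft_force: [-0.5, -0.2, 0.7]
finger_gap: 0.05
finger_force: 0.0
```

Call:
step_arm(targets=[{"offset": [0, 0, 0], "delta_rot": [0, 0, 0]}, {"offset": [0, 0, 0], "delta_rot": [0, 0, 0]}, {"offset": [0, 0, 0], "delta_rot": [0, 0, 0]}, {"offset": [0, 0, 0], "delta_rot": [0, 0, 0]}, {"offset": [0, 0, 0], "delta_rot": [0, 0, 0]}], fingers=1)

```text
t: 25.22
eef_pos: [0.4448, -0.0344, 0.0733]
tool_rot: [180.0, 0.0, 177.6]
ft_force: [0.5, 0.8, 1.2]
finger_gap: 0.014
finger_force: 30.1
```

Call:
step_arm(targets=[{"offset": [0, 0, 0], "delta_rot": [0, 0, 0]}, {"offset": [0, 0, 0], "delta_rot": [0, 0, 0]}, {"offset": [0, 0, 0], "delta_rot": [0, 0, 0]}, {"offset": [0, 0, 0], "delta_rot": [0, 0, 0]}, {"offset": [0, 0, 0], "delta_rot": [0, 0, 0]}])

```text
t: 25.85
eef_pos: [0.4448, -0.0344, 0.0733]
tool_rot: [180.0, 0.0, 177.5]
ft_force: [0.2, 1.8, 3.8]
finger_gap: 0.0142
finger_force: 30.2
```

```bash
python3 - <<'E'
from h import *
s=sensors.read_state(); print({k:np.round(s[k],4) for k in("eef_pos","tool_rot","ft_force","torque","finger_gap")})
E
```

```text
{'eef_pos': array([ 0.4448, -0.0344,  0.0733]), 'tool_rot': array([1.799943e+02, 1.320000e-02, 1.775457e+02]), 'ft_force': array([0.1959, 1.8411, 3.7555]), 'torque': array([0.299 , 0.0571, 0.164 ]), 'finger_gap': np.float64(0.0142)}
```

Call:
step_arm(targets=[{"offset": [0, 0, 0], "delta_rot": [0, 0, 0.16]}, {"offset": [0, 0, 0], "delta_rot": [0, 0, 0.32]}, {"offset": [0, 0, 0], "delta_rot": [0, 0, 0.48]}, {"offset": [0, 0, 0], "delta_rot": [0, 0, 0.64]}, {"offset": [0, 0, 0], "delta_rot": [0, 0, 0.8]}])

```text
t: 26.48
eef_pos: [0.4451, -0.0339, 0.0733]
tool_rot: [179.9, -0.0, 131.4]
ft_force: [1.3, 5.2, 1.5]
finger_gap: 0.0138
finger_force: 30.2
```

Call:
step_arm(targets=[{"offset": [0, 0, 0], "delta_rot": [0, 0, 0.16]}, {"offset": [0, 0, 0], "delta_rot": [0, 0, 0.32]}, {"offset": [0, 0, 0], "delta_rot": [0, 0, 0.48]}, {"offset": [0, 0, 0], "delta_rot": [0, 0, 0.64]}, {"offset": [0, 0, 0], "delta_rot": [0, 0, 0.771]}])

```text
t: 27.1
eef_pos: [0.4456, -0.0337, 0.0733]
tool_rot: [179.9, -0.1, 87.3]
ft_force: [5.8, 6.0, -1.1]
finger_gap: 0.0142
finger_force: 30.1
```

Call:
step_arm(targets=[{"offset": [0, 0, 0], "delta_rot": [0, 0, 0]}, {"offset": [0, 0, 0], "delta_rot": [0, 0, 0]}, {"offset": [0, 0, 0], "delta_rot": [0, 0, 0]}, {"offset": [0, 0, 0], "delta_rot": [0, 0, 0]}, {"offset": [0, 0, 0], "delta_rot": [0, 0, 0]}])

```text
t: 27.72
eef_pos: [0.4457, -0.0337, 0.0733]
tool_rot: [179.9, -0.1, 87.5]
ft_force: [5.0, 6.5, -1.0]
finger_gap: 0.0141
finger_force: 30.3
```

```bash
python3 - <<'E'
from h import *
s=sensors.read_state(); print({k:np.round(s[k],4) for k in("eef_pos","tool_rot","ft_force","torque","finger_gap")})
E
```

```text
{'eef_pos': array([ 0.4457, -0.0337,  0.0733]), 'tool_rot': array([ 1.79875e+02, -8.74000e-02,  8.75252e+01]), 'ft_force': array([ 4.9541,  6.4812, -0.9519]), 'torque': array([ 0.8513, -0.7179, -0.085 ]), 'finger_gap': np.float64(0.0141)}
```

Call:
step_arm(targets=[{"offset": [0, 0, 0], "delta_rot": [0, 0, 0]}, {"offset": [0, 0, 0], "delta_rot": [0, 0, 0]}, {"offset": [0, 0, 0], "delta_rot": [0, 0, 0]}, {"offset": [0, 0, 0], "delta_rot": [0, 0, 0]}, {"offset": [0, 0, -1], "delta_rot": [0, 0, 0]}], fingers=5)

```text
t: 28.35
eef_pos: [0.4439, -0.0344, 0.0827]
tool_rot: [-179.9, -0.0, 87.5]
ft_force: [0.2, -0.0, -0.6]
finger_gap: 0.0495
finger_force: 0.0
```

Call:
step_arm(targets=[{"offset": [0, 0, -3], "delta_rot": [0, 0, 0]}, {"offset": [0, 0, -6], "delta_rot": [0, 0, 0]}, {"offset": [0, 0, -8], "delta_rot": [0, 0, -0.15]}, {"offset": [2, 3, -8], "delta_rot": [0, 0, -0.33]}, {"offset": [4, 5.6, -8], "delta_rot": [0, 0, -0.5]}])

```text
t: 28.98
eef_pos: [0.5038, 0.0033, 0.1647]
tool_rot: [179.9, 0.1, 116.5]
ft_force: [0.0, -0.1, -0.7]
finger_gap: 0.0502
finger_force: 0.0
```

```bash
python3 - <<'E'
from h import *
rel([.6092,.0716,.16],[180,0,-160])
E
```

```text
off cm [ 1.41 12.48  0.5 ] rot [ 1.000e-03  3.000e-03 -1.458e+00]
```

Call:
step_arm(targets=[{"offset": [0.3, 2.5, 0], "delta_rot": [0, 0, -0.17]}, {"offset": [0.6, 5, 0], "delta_rot": [0, 0, -0.34]}, {"offset": [0.9, 7.5, 0], "delta_rot": [0, 0, -0.51]}, {"offset": [1.2, 10, 0], "delta_rot": [0, 0, -0.68]}, {"offset": [1.4, 12.3, 0], "delta_rot": [0, 0, -0.85]}])

```text
t: 29.6
eef_pos: [0.6074, 0.0705, 0.1639]
tool_rot: [180.0, 0.0, 165.2]
ft_force: [0.1, 0.5, 0.3]
finger_gap: 0.0501
finger_force: 0.0
```

Call:
step_arm(targets=[{"offset": [0, 0, 0], "delta_rot": [0, 0, -0.17]}, {"offset": [0, 0, 0], "delta_rot": [0, 0, -0.34]}, {"offset": [0, 0, 1], "delta_rot": [0, 0, -0.51]}, {"offset": [0, 0, 2], "delta_rot": [0, 0, -0.61]}, {"offset": [0, 0, 2], "delta_rot": [0, 0, -0.61]}])

```text
t: 30.22
eef_pos: [0.606, 0.0699, 0.1428]
tool_rot: [180.0, -0.1, -160.2]
ft_force: [-0.4, -0.9, 0.4]
finger_gap: 0.0504
finger_force: 0.0
```

```bash
python3 - <<'E'
from h import *
eyes.snapshot("top"); eyes.snapshot("top")
rel([.6092,.0716,.0735],[180,0,-160])
E
```

```text
off cm [-0.29  0.07  7.03] rot [-0.     0.    -0.005]
```

Call:
step_arm(targets=[{"offset": [-0.3, 0.07, 2], "delta_rot": [0, 0, 0]}, {"offset": [-0.3, 0.07, 4], "delta_rot": [0, 0, 0]}, {"offset": [-0.3, 0.07, 6], "delta_rot": [0, 0, 0]}, {"offset": [-0.3, 0.07, 6.8], "delta_rot": [0, 0, 0]}, {"offset": [-0.3, 0.07, 7], "delta_rot": [0, 0, 0]}])

```text
t: 30.95
eef_pos: [0.6086, 0.0716, 0.072]
tool_rot: [180.0, -0.1, -160.2]
ft_force: [-0.3, -0.7, 0.0]
finger_gap: 0.0501
finger_force: 0.0
```

Call:
step_arm(targets=[{"offset": [0, 0, 0], "delta_rot": [0, 0, 0]}, {"offset": [0, 0, 0], "delta_rot": [0, 0, 0]}, {"offset": [0, 0, 0], "delta_rot": [0, 0, 0]}, {"offset": [0, 0, 0], "delta_rot": [0, 0, 0]}, {"offset": [0, 0, 0], "delta_rot": [0, 0, 0]}], fingers=1)

```text
t: 31.58
eef_pos: [0.6095, 0.0713, 0.0735]
tool_rot: [-180.0, 0.0, -160.2]
ft_force: [0.9, -2.7, 1.5]
finger_gap: 0.0136
finger_force: 29.9
```

Call:
step_arm(targets=[{"offset": [0, 0, 0], "delta_rot": [0, 0, 0]}, {"offset": [0, 0, 0], "delta_rot": [0, 0, 0]}, {"offset": [0, 0, 0], "delta_rot": [0, 0, 0]}, {"offset": [0, 0, 0], "delta_rot": [0, 0, 0]}, {"offset": [0, 0, 0], "delta_rot": [0, 0, 0]}])

```text
t: 32.2
eef_pos: [0.6095, 0.0713, 0.0735]
tool_rot: [-180.0, 0.0, -160.2]
ft_force: [0.7, -5.7, 4.9]
finger_gap: 0.0139
finger_force: 29.9
```

```bash
python3 - <<'E'
from h import *
s=sensors.read_state(); print({k:np.round(s[k],4) for k in("eef_pos","tool_rot","ft_force","torque","finger_gap")})
M=R.from_euler("xyz",s["tool_rot"],degrees=True); print(M.inv().apply(s["ft_force"]).round(1),M.inv().apply(s["torque"]).round(2))
E
```

```text
{'eef_pos': array([0.6095, 0.0713, 0.0735]), 'tool_rot': array([-1.799651e+02,  3.190000e-02, -1.601696e+02]), 'ft_force': array([ 0.6835, -5.7054,  4.9308]), 'torque': array([-0.8113, -0.1448,  0.1168]), 'finger_gap': np.float64(0.0139)}
[ 1.3 -5.6 -4.9] [ 0.81  0.14 -0.12]
```

Call:
step_arm(targets=[{"offset": [0, -0.05, 0], "delta_rot": [0, 0, 0.16]}, {"offset": [0, -0.05, 0], "delta_rot": [0, 0, 0.32]}, {"offset": [0, -0.05, 0], "delta_rot": [0, 0, 0.48]}, {"offset": [0, -0.05, 0], "delta_rot": [0, 0, 0.64]}, {"offset": [0, -0.05, 0], "delta_rot": [0, 0, 0.8]}])

```text
t: 32.83
eef_pos: [0.6095, 0.0706, 0.0735]
tool_rot: [-180.0, 0.0, 153.7]
ft_force: [0.3, -6.2, 5.3]
finger_gap: 0.0135
finger_force: 29.9
```

Call:
step_arm(targets=[{"offset": [0, 0, 0], "delta_rot": [0, 0, 0.16]}, {"offset": [0, 0, 0], "delta_rot": [0, 0, 0.32]}, {"offset": [0, 0, 0], "delta_rot": [0, 0, 0.48]}, {"offset": [0, 0, 0], "delta_rot": [0, 0, 0.64]}, {"offset": [0, 0, 0], "delta_rot": [0, 0, 0.8]}])

```text
t: 33.45
eef_pos: [0.609, 0.0702, 0.0735]
tool_rot: [-179.9, 0.1, 107.8]
ft_force: [-3.4, -7.8, 8.4]
finger_gap: 0.0136
finger_force: 29.9
```

Call:
step_arm(targets=[{"offset": [0, 0, 0], "delta_rot": [0, 0, 0.16]}, {"offset": [0, 0, 0], "delta_rot": [0, 0, 0.32]}, {"offset": [0, 0, 0], "delta_rot": [0, 0, 0.48]}, {"offset": [0, 0, 0], "delta_rot": [0, 0, 0.64]}, {"offset": [0, 0, 0], "delta_rot": [0, 0, 0.8]}])

```text
t: 34.08
eef_pos: [0.6084, 0.0702, 0.0735]
tool_rot: [-179.9, 0.1, 62.0]
ft_force: [-6.3, -8.5, 11.0]
finger_gap: 0.0135
finger_force: 29.9
```

Call:
step_arm(targets=[{"offset": [0, 0, 0], "delta_rot": [0, 0, 0.16]}, {"offset": [0, 0, 0], "delta_rot": [0, 0, 0.32]}, {"offset": [0, 0, 0], "delta_rot": [0, 0, 0.48]}, {"offset": [0, 0, 0], "delta_rot": [0, 0, 0.64]}, {"offset": [0, 0, 0], "delta_rot": [0, 0, 0.742]}])

```text
t: 34.7
eef_pos: [0.6079, 0.0707, 0.0734]
tool_rot: [-180.0, 0.2, 19.6]
ft_force: [-8.5, -6.7, 13.0]
finger_gap: 0.0136
finger_force: 30.0
```

Call:
step_arm(targets=[{"offset": [0, 0, 0], "delta_rot": [0, 0, 0]}, {"offset": [0, 0, 0], "delta_rot": [0, 0, 0]}, {"offset": [0, 0, 0], "delta_rot": [0, 0, 0]}, {"offset": [0, 0, 0], "delta_rot": [0, 0, 0]}, {"offset": [0, 0, 0], "delta_rot": [0, 0, 0]}])

```text
t: 35.33
eef_pos: [0.608, 0.0707, 0.0735]
tool_rot: [-180.0, 0.2, 19.8]
ft_force: [-8.7, -5.9, 12.0]
finger_gap: 0.014
finger_force: 30.0
```

Call:
step_arm(targets=[{"offset": [0, 0, 0], "delta_rot": [0, 0, 0]}, {"offset": [0, 0, 0], "delta_rot": [0, 0, 0]}, {"offset": [0, 0, 0], "delta_rot": [0, 0, 0]}, {"offset": [0, 0, 0], "delta_rot": [0, 0, 0]}, {"offset": [0, 0, -1], "delta_rot": [0, 0, 0]}], fingers=5)

```text
t: 35.95
eef_pos: [0.6083, 0.0712, 0.0823]
tool_rot: [-180.0, 0.1, 19.8]
ft_force: [0.5, -0.4, -0.3]
finger_gap: 0.0497
finger_force: 0.0
```

Call:
step_arm(targets=[{"offset": [0, 0, -3], "delta_rot": [0, 0, 0]}, {"offset": [0, 0, -6], "delta_rot": [0, 0, 0]}, {"offset": [0, 0, -8], "delta_rot": [0, 0, -0.1]}, {"offset": [0, 0, -8], "delta_rot": [0, 0, -0.28]}, {"offset": [0, 0, -8], "delta_rot": [0, 0, -0.46]}])

```text
t: 36.58
eef_pos: [0.6098, 0.0712, 0.1646]
tool_rot: [179.9, -0.1, 46.5]
ft_force: [-0.5, -0.6, -0.9]
finger_gap: 0.05
finger_force: 0.0
```

Call:
step_arm(targets=[{"offset": [0, 0, 0], "delta_rot": [0, 0, -0.18]}, {"offset": [0, 0, 0], "delta_rot": [0, 0, -0.36]}, {"offset": [0, 0, 0], "delta_rot": [0, 0, -0.54]}, {"offset": [0, 0, 0], "delta_rot": [0, 0, -0.72]}, {"offset": [0, 0, 0], "delta_rot": [0, 0, -0.9]}])

```text
t: 37.2
eef_pos: [0.6095, 0.0712, 0.164]
tool_rot: [180.0, 0.0, 98.1]
ft_force: [-0.5, -0.2, 0.5]
finger_gap: 0.0501
finger_force: 0.0
```

```bash
python3 - <<'E'
from h import *
rel([.6177,-.1231,.154],[180,0,166])
E
```

```text
off cm [-19.35  -1.92   1.  ] rot [ 1.000e-03  0.000e+00 -1.186e+00]
```

Call:
step_arm(targets=[{"offset": [-4, -0.4, 0], "delta_rot": [0, 0, -0.17]}, {"offset": [-8, -0.8, 0], "delta_rot": [0, 0, -0.34]}, {"offset": [-12, -1.2, 0], "delta_rot": [0, 0, -0.51]}, {"offset": [-16, -1.6, 0], "delta_rot": [0, 0, -0.68]}, {"offset": [-19.35, -1.92, 0], "delta_rot": [0, 0, -0.85]}])

```text
t: 37.83
eef_pos: [0.6165, -0.1248, 0.1641]
tool_rot: [180.0, 0.1, 146.7]
ft_force: [0.3, 1.1, -0.7]
finger_gap: 0.0501
finger_force: 0.0
```

Call:
step_arm(targets=[{"offset": [0, 0, 0], "delta_rot": [0, 0, -0.17]}, {"offset": [0, 0, 1], "delta_rot": [0, 0, -0.336]}, {"offset": [0, 0, 2], "delta_rot": [0, 0, -0.336]}, {"offset": [0, 0, 2], "delta_rot": [0, 0, -0.336]}, {"offset": [0, 0, 2], "delta_rot": [0, 0, -0.336]}])

```text
t: 38.45
eef_pos: [0.6164, -0.123, 0.1434]
tool_rot: [-180.0, 0.0, 165.6]
ft_force: [-0.8, 0.2, -0.0]
finger_gap: 0.0497
finger_force: 0.0
```

```bash
python3 - <<'E'
from h import *
eyes.snapshot("top"); eyes.snapshot("top")
rel([.6177,-.1231,.0735],[180,0,166])
E
```

```text
off cm [-0.1   0.03  7.02] rot [-0.     0.001 -0.006]
```

Call:
step_arm(targets=[{"offset": [-0.1, 0.03, 2], "delta_rot": [0, 0, 0]}, {"offset": [-0.1, 0.03, 4], "delta_rot": [0, 0, 0]}, {"offset": [-0.1, 0.03, 6], "delta_rot": [0, 0, 0]}, {"offset": [-0.1, 0.03, 6.8], "delta_rot": [0, 0, 0]}, {"offset": [-0.1, 0.03, 7], "delta_rot": [0, 0, 0]}])

```text
t: 39.17
eef_pos: [0.6168, -0.123, 0.072]
tool_rot: [180.0, -0.1, 165.7]
ft_force: [0.5, -0.7, -0.7]
finger_gap: 0.0501
finger_force: 0.0
```

Call:
step_arm(targets=[{"offset": [0, 0, 0], "delta_rot": [0, 0, 0]}, {"offset": [0, 0, 0], "delta_rot": [0, 0, 0]}, {"offset": [0, 0, 0], "delta_rot": [0, 0, 0]}, {"offset": [0, 0, 0], "delta_rot": [0, 0, 0]}, {"offset": [0, 0, 0], "delta_rot": [0, 0, 0]}], fingers=1)

```text
t: 39.8
eef_pos: [0.6177, -0.1228, 0.0736]
tool_rot: [180.0, 0.0, 165.7]
ft_force: [1.0, 3.5, 1.7]
finger_gap: 0.0139
finger_force: 30.0
```

Call:
step_arm(targets=[{"offset": [0, 0, 0], "delta_rot": [0, 0, 0]}, {"offset": [0, 0, 0], "delta_rot": [0, 0, 0]}, {"offset": [0, 0, 0], "delta_rot": [0, 0, 0]}, {"offset": [0, 0, 0], "delta_rot": [0, 0, 0]}, {"offset": [0, 0, 0], "delta_rot": [0, 0, 0]}])

```text
t: 40.42
eef_pos: [0.6177, -0.1228, 0.0735]
tool_rot: [180.0, 0.0, 165.7]
ft_force: [1.0, 5.0, 5.0]
finger_gap: 0.0134
finger_force: 30.0
```

```bash
python3 - <<'E'
from h import *
s=sensors.read_state(); M=R.from_euler("xyz",s["tool_rot"],degrees=True); print(s["tool_rot"].round(2),M.inv().apply(s["ft_force"]).round(1),M.inv().apply(s["torque"]).round(2))
E
```

```text
[1.7997e+02 3.0000e-02 1.6569e+02] [ 0.3  5.1 -5. ] [-0.96  0.13  0.09]
```

Call:
step_arm(targets=[{"offset": [0, 0.05, 0], "delta_rot": [0, 0, 0.16]}, {"offset": [0, 0.05, 0], "delta_rot": [0, 0, 0.32]}, {"offset": [0, 0.05, 0], "delta_rot": [0, 0, 0.48]}, {"offset": [0, 0.05, 0], "delta_rot": [0, 0, 0.64]}, {"offset": [0, 0.05, 0], "delta_rot": [0, 0, 0.8]}])

```text
t: 41.05
eef_pos: [0.618, -0.1224, 0.0735]
tool_rot: [179.9, 0.0, 119.6]
ft_force: [2.5, 6.0, 4.1]
finger_gap: 0.0138
finger_force: 30.0
```

Call:
step_arm(targets=[{"offset": [0, 0, 0], "delta_rot": [0, 0, 0.16]}, {"offset": [0, 0, 0], "delta_rot": [0, 0, 0.32]}, {"offset": [0, 0, 0], "delta_rot": [0, 0, 0.48]}, {"offset": [0, 0, 0], "delta_rot": [0, 0, 0.64]}, {"offset": [0, 0, 0], "delta_rot": [0, 0, 0.771]}])

```text
t: 41.68
eef_pos: [0.6184, -0.1224, 0.0736]
tool_rot: [179.9, -0.0, 75.4]
ft_force: [4.5, 5.1, 2.0]
finger_gap: 0.0136
finger_force: 30.0
```

Call:
step_arm(targets=[{"offset": [0, 0, 0], "delta_rot": [0, 0, 0]}, {"offset": [0, 0, 0], "delta_rot": [0, 0, 0]}, {"offset": [0, 0, 0], "delta_rot": [0, 0, 0]}, {"offset": [0, 0, 0], "delta_rot": [0, 0, 0]}, {"offset": [0, 0, 0], "delta_rot": [0, 0, 0]}])

```text
t: 42.3
eef_pos: [0.6184, -0.1224, 0.0735]
tool_rot: [179.9, -0.0, 75.7]
ft_force: [3.4, 4.6, 2.2]
finger_gap: 0.0138
finger_force: 30.0
```

Call:
step_arm(targets=[{"offset": [0, 0, 0], "delta_rot": [0, 0, 0]}, {"offset": [0, 0, 0], "delta_rot": [0, 0, 0]}, {"offset": [0, 0, 0], "delta_rot": [0, 0, 0]}, {"offset": [0, 0, 0], "delta_rot": [0, 0, 0]}, {"offset": [0, 0, -1], "delta_rot": [0, 0, 0]}], fingers=5)

```text
t: 42.92
eef_pos: [0.6166, -0.1225, 0.0823]
tool_rot: [-179.9, 0.0, 75.7]
ft_force: [0.4, 0.1, -0.3]
finger_gap: 0.0499
finger_force: 0.0
```

Call:
step_arm(targets=[{"offset": [0, 0, -3], "delta_rot": [0, 0, 0]}, {"offset": [0, 0, -6], "delta_rot": [0, 0, 0]}, {"offset": [0, 0, -9], "delta_rot": [0, 0, 0]}, {"offset": [-5, 0, -10], "delta_rot": [0, 0, 0]}, {"offset": [-11, 0, -10], "delta_rot": [0, 0, 0]}])

```text
t: 43.55
eef_pos: [0.5914, -0.2298, 0.1861]
tool_rot: [179.8, 0.0, 75.8]
ft_force: [0.3, -0.9, 0.2]
finger_gap: 0.0495
finger_force: 0.0
```

Call:
step_arm(targets=[{"offset": [-6, -2, 0], "delta_rot": [0, 0, 0]}, {"offset": [-11, -5, 0], "delta_rot": [0, 0, 0]}, {"offset": [-14, -8, 0], "delta_rot": [0, 0, 0]}, {"offset": [-14, -8, 0], "delta_rot": [0, 0, 0]}, {"offset": [-14, -8, 0], "delta_rot": [0, 0, 0]}])

```text
t: 44.18
eef_pos: [0.4786, -0.3451, 0.1839]
tool_rot: [179.9, 0.0, 75.6]
ft_force: [-0.5, -0.3, 0.5]
finger_gap: 0.0498
finger_force: 0.0
```

```bash
python3 - <<'E'
from h import *
s=eyes.snapshot("scene"); t=eyes.snapshot("top")
b=np.zeros((600,800,3),np.uint8); b[:480,:480]=crop(t,278,178,120,120,4); c=crop(s,290,195,125,110,4)[:,:]; c=cv2.resize(c,(315,277)); b[:277,484:799]=c; b[300:600,484:799]=cv2.resize(t[120:420,160:475,::-1],(315,300)); cv2.imwrite("pics/end.png",b)
f=lambda c:(np.array(c,float)+.5)/4-.5+[278,178]
E
```

```text
(no output)
```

View pics/end.png

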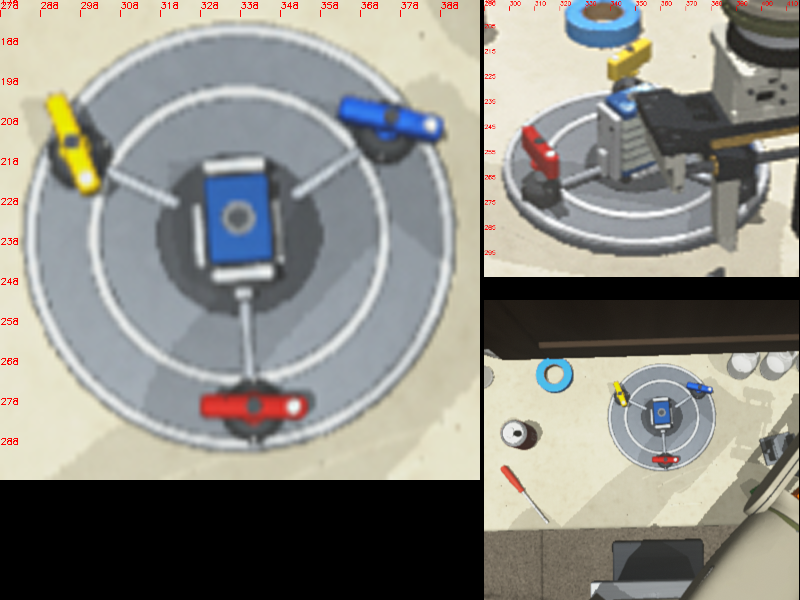

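The final view shows the cartridge seated between the cheeks at about (336,232). The red dot has turned to the right at (350,279), a quarter turn. The yellow dot has turned to the near end at (300,224), a half turn. The blue dot has turned to the right at (385,209), a quarter turn. The tape and can haven't moved, and the arm is clear of everything.

```bash
python3 -c "
from cell import manip
print(manip.sign_off())"
```

```text
the job is handed in; nothing more can be done
None
```

I handed the job in at about 44 s: the cartridge is seated in the fixture, and the screws were tightened in order (red one quarter turn, yellow two, blue one), with the tape roll and drink can left where they stood.

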